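# Close up the grooming station

## Robot

A 7-joint arm with a two-finger parallel gripper is mounted at the origin on the work surface. World frame = base frame: x ahead of the robot, y to its left, z up, the work surface at z = 0. Lengths are in m, angles in rad, forces in N, time in s.
With the tool pointing down it reaches from about 0.425 to 0.925 m from the base axis. Payload 6.8 kg.
Tool frame: the origin (TCP) lies on the mounting face of the last link; the fingertips stand 173 mm ahead of it and the grasp point (between the pads) lies 155 mm ahead of it; z points along the fingers, y is the line along which they close (so a half turn about z gives the same grasp; the last joint's range is limited). The gripper opens to 85 mm and grips with 20 to 120 N. Pads are 22 mm wide; open, the fingers measure 114 mm over their backs; the gripper's body (76 mm by 85 mm) begins 54 mm behind the grasp point. The pads swing forward as they close: fully open they stand 13 mm farther back than shut.
Start: joints at [-0.108, 0.477, 0.022, 1.555, -0.011, 1.109, -0.083], TCP at [0.675, 0, 0.405] pointing down, gripper open.
Joint ranges: [-2.96, 2.96], [-0.34, 2.1], [-1.41, 1.46], [0.24, 2.44], [-1.37, 4.51], [0.17, 1.92], [-2.96, 2.96]. Speed limits (rad/s): [2.39, 2.39, 3.14, 3.14, 3.14, 3.14, 3.14].

## Interface

Orientations are given as a rotation vector (axis times angle).
In Python, from bench import r gives the robot as it stands.
- The arm moves only by the tool carry_out, never from a script. Its argument "moves" is a list of rows, each a list of 5 numbers: the shift along the tool's x, y, z in m, then the turn about the tool's z in rad, then the finger opening in m, from 0 to 0.0854. In form: [[dx, dy, dz, roll, claw], ...]. A call has exactly 8 rows; each row is the pose to reach, as a shift and turn from the pose commanded when the call began, along the tool's axes at that moment; what a row does not reach only later rows make up. A row lasts 1/10 s, in which the tool goes at most 50 mm and 8.59 degrees, less where a joint would pass 70% of its speed; a pose out of reach is approached as far as the arm can. A call with a gripper value outside its range is refused whole. The fingers move at their own pace and stop on an object; "force" is the grip in N (left out, the last holds). Time passes only in rows, so rows that repeat a pose let the fingers close, or fill a call up. It gives the time, the measured TCP pose, the force, the opening and the grip force at its end, in the units of the state.
- r.get_obs(): the state, without advancing time (a new reading comes with each control period).
- r.grab_frame(name): name is "scene" or "side" or "wrist"; returns the picture (480x640x3 uint8, red, green, blue); there is no depth.
- r.calibration(name): a dict with "fx", "fy", "cx", "cy" (pixels), "k1" (the pictures are not rectified: a ray, as slopes to the right and down, at radius r is drawn at 1 + k1 r^2 times it, then the intrinsics apply), "rvec" (rotation vector, rad) and "tvec" (3), from world to camera coordinates, as OpenCV has them. Camera axes: x right, y down, z forward; pixel columns grow to the right and rows downward; lengths in m; the calibration is good to about 2 mm. A picture is of the moment at which its call begins: read the wrist's pose just before it. calibration takes no time and is no camera call; for the wrist camera it gives the pose at the moment of the call.
- r.hand_in(): hands the job in; it is judged then, once.
The state is a dict: "clock": time; "joints": joint angles; "qvel": joint speeds; "tau": joint torques, N m; "tcp_pos": TCP position; "orientation": TCP orientation; "contact_force": force on the tool from outside, world axes, zero at the start; "moment": the same for the moment, N m; "grip_width": finger opening in m; "gripper_force": force on a finger pad.
Only numpy, scipy, OpenCV 4.12 (cv2) and the standard library are available. Lean on these libraries where they do the work, as an engineer would, in place of code of your own. Each camera call takes 0.05 s, during which the arm holds its last target. There are 200 camera calls.

## Task

The wash is over: close up the station. With the fingertips gently push the chest's drawer fully home and swing the lid of the clipper box down until it lies fully shut, in either order, without grasping anything and without slamming or ramming. The brush stays lying in the drawer, and every bottle, bowl, jar, cap and comb stays where it is.

Things in the scene. Friction and masses are not known exactly. Their poses are not given: they have to be found in the camera images.
- chest: fixed table-top chest of medium-brown wood with one drawer: 220 deep (x) x 210 wide (y) x 120 mm high. Origin on the table under the middle of its front face; its x axis points into the chest (the direction that shuts the drawer), y to its left seen from the robot, z up. It may stand at the left or the right of the work area, turned by up to 0.2 rad. A small jar stands at the rear of its top, about 170 mm behind the front.
- drawer (a joint): how far the drawer stands out of the chest, m: 0 = fully home, front flush with the chest; it starts 0.05 to 0.09 out. Pushed with 2 N of friction and light damping, it stays where it is left.
- drawer_front (a point): centre of the outer face of the drawer's front panel, 60 mm above the table. The panel is 204 wide x 92 mm high (14 to 106 mm above the table), 15 mm thick; in its middle, 76 mm above the table, a steel knob 28 mm across sticks out 43 mm towards the robot. x axis points into the chest, y along the panel.
- drawer_knob (a point): centre of the knob's head, 35 mm out from the middle of the drawer's front, 76 mm above the table
- kit: fixed white plastic clipper box with a hinged lid of the same plastic: 160 deep (x) x 200 wide (y) x 90 mm high, walls 5 mm. Origin on the table, in the middle of the width, 100 mm behind the front wall (60 mm before the rear wall); x axis points from the front wall to the rear wall (away from the robot), y to the left, z up. On the other side of the work area from the chest, turned by up to 0.2 rad.
- lid (a joint): opening angle of the lid, rad: 0 = shut, lying flat on the box; about 1.57 = upright; it starts 1.25 to 1.75 open. The hinge runs along the rear rim; it is stiff (0.35 N m of friction), so the lid stays at whatever angle it is left and must be pushed all the way down. Range 0 to 1.9.
- lid_hinge (a point): middle of the hinge line, on the rear rim of the box 90 mm above the table, 60 mm behind the box's origin. The lid is a plain plate 160 x 200 x 8 mm reaching from here; shut, its top is 98 mm above the table.
- lid_edge (a point): middle of the lid's free edge, on its outer face (the face that is on top when shut), 160 mm from the hinge.
- brush_center (a point): centre of a wooden grooming brush, 125 x 50 x 28 mm, lying loose in the open drawer along the drawer's width (drawer floor 23 mm above the table); it rides along as the drawer shuts and must stay in it
- spray_center (a point): centre of a white trigger spray bottle 64 mm across and 210 mm tall standing between chest and box, half-way up
- spray2_center (a point): centre of a larger white trigger spray bottle, 74 mm across and 230 mm tall, on the left of the table, half-way up
- jar_center (a point): centre of a small jar, 52 mm across and 60 mm tall, on top of the chest at the rear, half-way up
- cap_center (a point): centre of a white screw cap, 38 mm across and 34 mm tall, on the table in front of the gap between chest and box
- bowl_center (a point): centre of a steel bowl, 130 mm across and 55 mm tall, on the right of the table, half-way up
- comb_center (a point): centre of a black comb, 160 x 33 x 6 mm, lying on the table behind the gap between chest and box
Not all that is in view belongs to the job. Of the things shaped like the part that bears brush_center, the wooden one is meant.

How it is judged:
By the outcome, as a careful person would: the job done as asked, in the order asked, and still so for the second after the job is handed in, with the robot touching nothing.
It also fails if it takes over 54 s, if anything falls off the work surface, if the arm or the gripper's body presses on something with over 40 N, if the wrist force passes 120 N, or if a joint passes its speed limit or range.

## Working session

There is one attempt and no reset: what is moved stays moved. The work goes in short steps, Python scripts to look and compute and a tool call to move; the robot and the scene stay as the last step left them, time stands still between calls to the robot, and variables do not carry over. Pictures are saved under pics/ and viewed, at most 10 in all, crops included, and the job is handed in when it is done.

Besides the shell and the picture viewer there is one more tool, called after ">>>" as name(argument=value, ...), one argument or row to a line, values as JSON. carry_out: Moves the arm, as the interface text tells. Its arguments: {"type":"object","properties":{"moves":{"type":"array","items":{"type":"array","items":{"type":"number"}}},"force":{"type":"number"}},"required":["moves"]}

```bash
mkdir -p pics; cat > h.py <<'E'
import numpy as np, cv2
from bench import r
def ray(name,u,v,cal=None):
    c=cal or r.calibration(name); K=np.array([[c['fx'],0,c['cx']],[0,c['fy'],c['cy']],[0,0,1.]])
    p=cv2.undistortPoints(np.array([[[u,v]]],float),K,np.array([c['k1'],0,0,0.]))[0,0]
    R=cv2.Rodrigues(np.array(c['rvec'],float))[0]; t=np.array(c['tvec'],float).ravel()
    return -R.T@t, R.T@np.array([p[0],p[1],1])
def onz(name,u,v,z,cal=None):
    o,d=ray(name,u,v,cal); return o+d*(z-o[2])/d[2]
def two(a,pa,b,pb):
    o1,d1=ray(a,*pa);o2,d2=ray(b,*pb)
    s=np.linalg.lstsq(np.c_[d1,-d2],o2-o1,rcond=None)[0]
    p,q=o1+s[0]*d1,o2+s[1]*d2
    return (p+q)/2,np.linalg.norm(p-q)
def snap(name,fn):
    im=r.grab_frame(name); cv2.imwrite('pics/'+fn,im[:,:,::-1]); return im
E
python3 - <<'E'
from h import *
for n in('scene','side'):
    snap(n,n+'0.png'); o,d=ray(n,320,240); print(n,o,d)
o=r.get_obs();print(o)
E
```

```text
scene [ 0.84150226 -0.58397233  1.1922517 ] [-0.24388503  0.44062613 -0.86398591]
side [ 0.12980091 -1.18520693  0.84753838] [ 0.29026354  0.81557588 -0.50099448]
{'clock': 0.1, 'joints': array([-0.10807159,  0.47773733,  0.0223928 ,  1.55636194, -0.01147734,
        1.10928365, -0.08313079]), 'qvel': array([ 9.79579225e-04,  4.95429253e-04,  1.63706858e-03, -2.97172513e-03,
       -6.05931994e-04, -1.76038890e-03,  2.63840442e-06]), 'tau': array([ 5.69385389e-03, -5.97765398e+01,  1.61440808e+00, -2.81952703e+01,
        1.29656185e-02,  5.02699884e-03, -1.13572563e-05]), 'tcp_pos': array([ 6.74752716e-01, -3.97910496e-05,  4.03806385e-01]), 'orientation': array([-2.22077845e+00, -2.22061476e+00,  2.01875692e-03]), 'contact_force': array([-0.36986977,  0.16097075, -0.24769588]), 'moment': array([ 0.00177006, -0.01661829, -0.03432074]), 'gripper_force': 0.0, 'grip_width': 0.08543593445705693}
```

View pics/scene0.png

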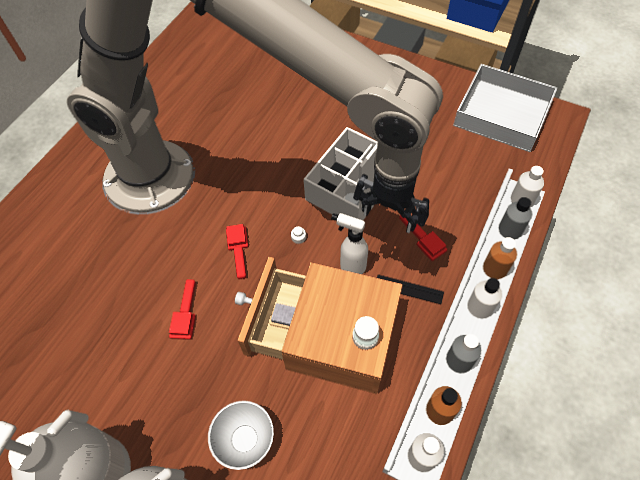

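View pics/side0.png

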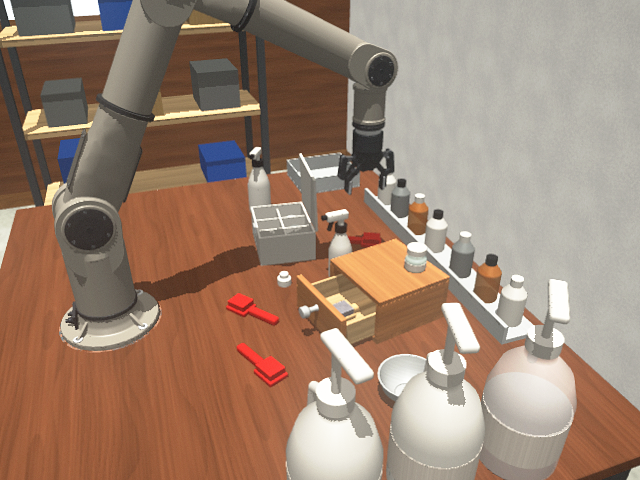

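The scene view shows the chest on the right: knob at (241,298), chest top corners at (311,263), (402,282), (382,378) and (285,353). The kit is on the left, with its rim around (310,180)-(375,150) and the lid upright beside the gripper. The wooden brush is in the drawer at about (285,315). The red brushes on the table at (237,250), (185,310) and (430,240) are lookalikes. The side view shows the lid edge at (300,155) and the cap at (284,280).

```bash
python3 - <<'E'
from h import *
for n,p in dict(FL=(311,263),RL=(402,282),RR=(382,378),FR=(285,353)).items(): print(n,onz('scene',*p,.12).round(3))
print('front L,R',onz('scene',271,258,.106).round(3),onz('scene',241,344,.106).round(3))
print('knob',two('scene',(241,298),'side',(306,311)),onz('scene',241,298,.076))
for p in [(260,236),(315,228),(251,208),(303,203)]: print('kit',onz('side',*p,.09).round(3))
a=cv2.imread('pics/scene0.png');b=cv2.imread('pics/side0.png')
A=cv2.resize(a[110:260,290:450],(640,600),interpolation=cv2.INTER_CUBIC)[:, :400]
cv2.imwrite('pics/c1.png',np.hstack([cv2.resize(a[110:260,290:390],(400,600)),cv2.resize(b[140:290,240:340],(400,600))]))
cv2.imwrite('pics/c2.png',cv2.resize(a[240:390,225:415],(760,600)))
E
```

```text
FL [ 0.547 -0.098  0.12 ]
RL [ 0.744 -0.053  0.12 ]
RR [ 0.788 -0.262  0.12 ]
FR [ 0.594 -0.302  0.12 ]
front L,R [ 0.458 -0.119  0.106] [ 0.5   -0.321  0.106]
knob (array([ 0.43719506, -0.22359792,  0.07583592]), np.float64(0.0016410652575148663)) [ 0.43655561 -0.22306487  0.076     ]
kit [0.419 0.125 0.09 ]
kit [0.578 0.117 0.09 ]
kit [0.435 0.303 0.09 ]
kit [0.596 0.282 0.09 ]
```

View pics/c1.png

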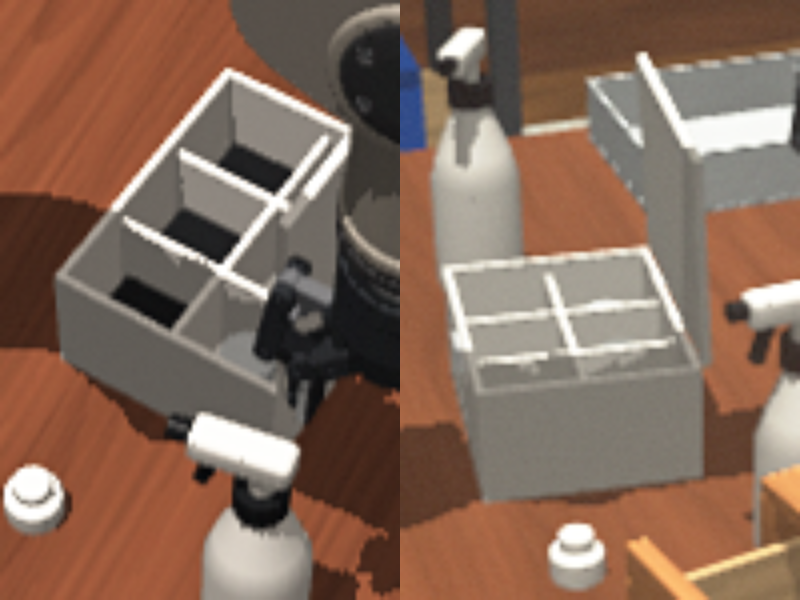

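View pics/c2.png

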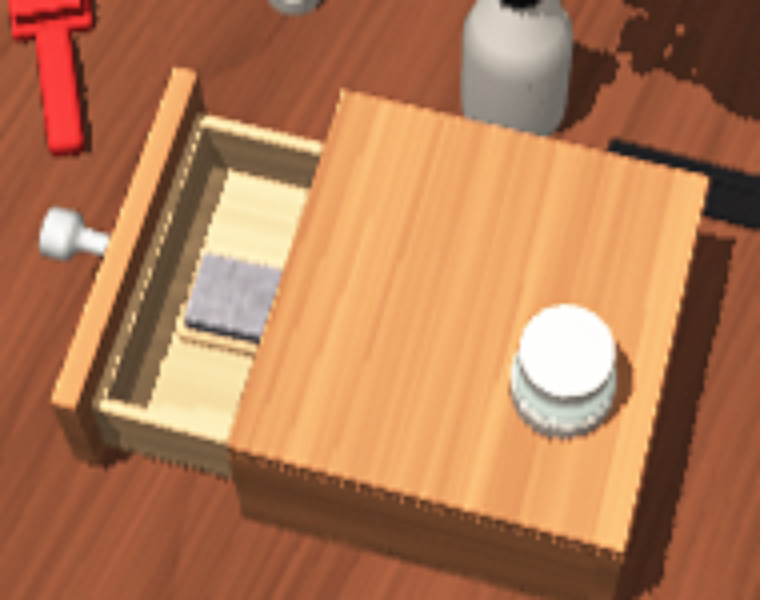

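Crop 1 shows the kit rim front-right at scene (305,180), front-left (347,128) and rear-left (377,143). In the side view the rim is front-right (259.5,237), rear-right (315,231) and front-left (252,206), with the lid's top outer corner at (316,179). Crop 2 confirms the knob at scene (241,298), the grey-and-wood brush inside the drawer, and the jar at the rear of the top.

```bash
python3 - <<'E'
from h import *
print('FL',two('scene',(347,128),'side',(251.7,206)),'FR',two('scene',(305,179.5),'side',(259.5,237)))
print('RL scene',onz('scene',377.5,142.5,.09),'RR side',onz('side',315,231,.09),'RL side', onz('side',301,202.5,.09))
for z in(.24,.25): print('lid edge R',onz('side',316,179,z),'L',onz('side',300,154.5,z))
for n,s,t in [('chestFL',(310.75,262.5),(332,257)),('chestRR',(381.5,377.5),(447,284)),('panL',(271,258),(300,277))]: print(n,two('scene',s,'side',t))
print('spray2 base',onz('side',259,212,.05),'spray',onz('scene',354,255,.1),two('scene',(352,222),'side',(336,216)),'cap',onz('scene',298,234,.03))
E
```

```text
FL (array([0.44070346, 0.31095072, 0.09122798]), np.float64(0.0028954568712419824)) FR (array([0.41725465, 0.11820597, 0.08921464]), np.float64(0.004574650160910776))
RL scene [0.53263279 0.30059466 0.09      ] RR side [0.57241907 0.10062176 0.09      ] RL side [0.5911473  0.28752083 0.09      ]
lid edge R [0.58272708 0.11986    0.24      ] L [0.59735496 0.30793176 0.24      ]
lid edge R [0.57527198 0.09837877 0.25      ] L [0.58965909 0.2833549  0.25      ]
chestFL (array([ 0.54785941, -0.09951791,  0.12563104]), np.float64(2.9204769052968037e-05))
chestRR (array([ 0.7859104 , -0.2536184 ,  0.08998486]), np.float64(0.001902057433814812))
panL (array([ 0.45645845, -0.11770883,  0.09893911]), np.float64(0.0033530769150111953))
spray2 base [0.46889923 0.34548512 0.05      ] spray [ 0.61938151 -0.02823624  0.1       ] (array([0.5973478 , 0.00236368, 0.1812967 ]), np.float64(0.0012541050750690334)) cap [4.57385775e-01 3.17707589e-04 3.00000000e-02]
```

Measured positions:
- **Kit:** yaw ≈ -0.12, hinge ≈ (0.588, 0.195), lid nearly upright.
- **Chest:** yaw ≈ +0.2, knob (0.437, -0.224, 0.076), which matches the given height. The drawer is about 0.078 out.

I'll do the lid first: close the fingers, rise, and go behind it.

>>> carry_out(
  moves=[
    [0, 0, -0.03, 0.04, 0],
    [0.03, 0, -0.04, 0.12, 0],
    [0.06, 0.005, -0.04, 0.12, 0],
    [0.09, 0.01, -0.04, 0.12, 0],
    [0.12, 0.01, -0.04, 0.12, 0],
    [0.15, 0.01, -0.04, 0.12, 0],
    [0.18, 0.01, -0.04, 0.12, 0],
    [0.18, 0.01, -0.04, 0.12, 0],
  ],
  force=20,
)

```text
clock: 0.9
tcp_pos: [0.6838, 0.1864, 0.4437]
orientation: [-2.339, -2.091, -0.001]
contact_force: [-0.2, 0.7, -0.2]
grip_width: -0.0001
gripper_force: 0.0
```

```bash
python3 - <<'E'
from h import *
a=snap('side','s1.png');b=snap('scene','s2.png')
cv2.imwrite('pics/c3.png',np.hstack([cv2.resize(b[60:260,290:423],(400,600)),cv2.resize(a[80:280,240:373],(400,600))])[:,:,::-1])
o=r.get_obs();print(o['tcp_pos'],o['orientation'],o['grip_width'],o['contact_force'])
E
```

```text
[0.68472065 0.18097383 0.44395973] [-2.34827696e+00 -2.08621169e+00  1.79331967e-03] 0.00016958151922972118 [-0.37575034 -0.75165864  0.84397045]
```

View pics/c3.png

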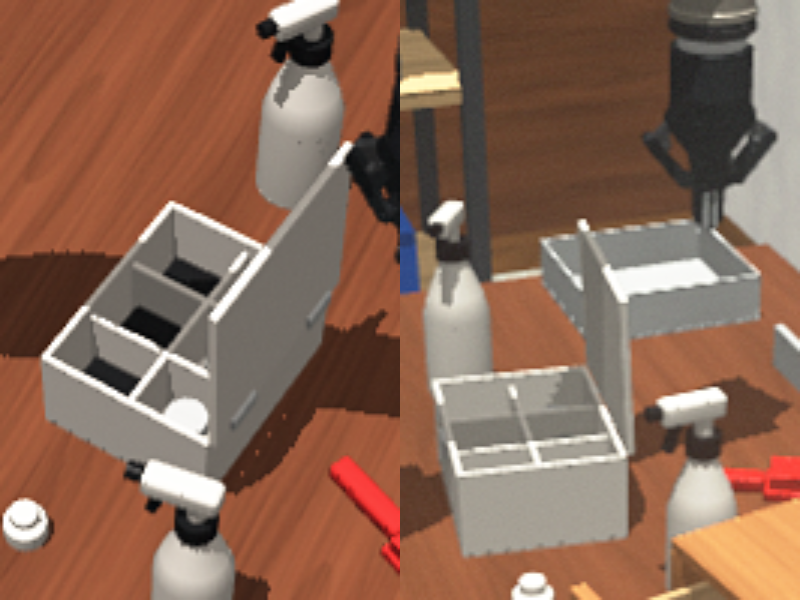

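Crop 3 shows the lid upright, with top corners at scene (361,164) and (405,109) and side (316.5,180) and (301,154). The gripper is behind it, and its knuckles spread wide along the closing line. I'll turn the tool 90° so the thin side faces the lid.

>>> carry_out(
  moves=[
    [0, 0, 0, 0.14, 0],
    [0, 0, 0, 0.28, 0],
    [0, 0, 0, 0.42, 0],
    [0, 0, 0, 0.56, 0],
    [0, 0, 0, 0.7, 0],
    [0, 0, 0, 0.84, 0],
    [0, 0, 0, 0.98, 0],
    [0, 0, 0, 1.12, 0],
  ],
)

```text
clock: 1.8
tcp_pos: [0.6853, 0.1779, 0.4446]
orientation: [3.1, 0.504, -0.0]
contact_force: [-0.6, -0.7, 0.3]
grip_width: -0.0
gripper_force: 0.0
```

>>> carry_out(
  moves=[
    [0, 0, 0, 0.14, 0],
    [0, 0, 0, 0.28, 0],
    [0, 0, 0, 0.42, 0],
    [0, 0, 0, 0.45, 0],
    [0, 0, 0, 0.45, 0],
    [0, 0, 0, 0.45, 0],
    [0, 0, 0, 0.45, 0],
    [0, 0, 0, 0.45, 0],
  ],
)

```text
clock: 2.6
tcp_pos: [0.6851, 0.1798, 0.4448]
orientation: [-3.136, 0.186, -0.0]
contact_force: [-0.5, 0.1, -0.2]
grip_width: 0.0001
gripper_force: 0.0
```

```bash
cat >> h.py <<'E'
from scipy.spatial.transform import Rotation as Ro
def st():
    o=r.get_obs(); R=Ro.from_rotvec(o['orientation']).as_matrix()
    print('t',o['clock'],'tcp',o['tcp_pos'].round(4),'F',o['contact_force'].round(1),'yaw x',np.arctan2(R[1,0],R[0,0]).round(3))
    return o,R
E
python3 - <<'E'
from h import *
o,R=st();print(R.round(2))
print(two('scene',(360.7,164),'side',(316.5,180)),two('scene',(404.7,109),'side',(300.8,154.3)))
E
```

```text
t 2.6 tcp [0.6851 0.1798 0.4448] F [-0.5  0.1 -0.2] yaw x -0.118
[[ 0.99 -0.12  0.  ]
 [-0.12 -0.99  0.  ]
 [ 0.   -0.   -1.  ]]
(array([0.57289289, 0.09823172, 0.25042153]), np.float64(0.008859533247597499)) (array([0.59355089, 0.28950579, 0.24831101]), np.float64(0.0013305725263938676))
```

>>> carry_out(
  moves=[
    [0, 0, 0.02, 0, 0],
    [0, 0, 0.045, 0, 0],
    [-0.01, 0, 0.057, 0, 0],
    [-0.03, 0, 0.057, 0, 0],
    [-0.045, 0, 0.057, 0, 0],
    [-0.058, 0, 0.057, 0, 0],
    [-0.064, 0, 0.057, 0, 0],
    [-0.07, 0, 0.057, 0, 0],
  ],
)

```text
clock: 3.4
tcp_pos: [0.6154, 0.1884, 0.3879]
orientation: [-3.136, 0.186, -0.001]
contact_force: [-0.0, -0.7, 0.1]
grip_width: 0.0
gripper_force: 0.0
```

>>> carry_out(
  moves=[
    [-0.005, 0, 0, 0, 0],
    [-0.01, 0, 0, 0, 0],
    [-0.015, 0, 0, 0, 0],
    [-0.02, 0, 0, 0, 0],
    [-0.025, 0, 0, 0, 0],
    [-0.031, 0, 0.001, 0, 0],
    [-0.036, 0, 0.002, 0, 0],
    [-0.042, 0, 0.003, 0, 0],
  ],
)

```text
clock: 4.2
tcp_pos: [0.5737, 0.1933, 0.3852]
orientation: [-3.136, 0.188, -0.002]
contact_force: [2.0, 0.5, 3.9]
grip_width: 0.0003
gripper_force: 1.4
```

```bash
python3 - <<'E'
from h import *
st()
a=snap('side','s3.png');b=snap('scene','s4.png')
cv2.imwrite('pics/c4.png',np.hstack([cv2.resize(b[60:260,290:423],(400,600)),cv2.resize(a[80:280,240:373],(400,600))])[:,:,::-1])
E
```

```text
t 4.2 tcp [0.5737 0.1933 0.3852] F [2.  0.5 3.9] yaw x -0.119
```

View pics/c4.png

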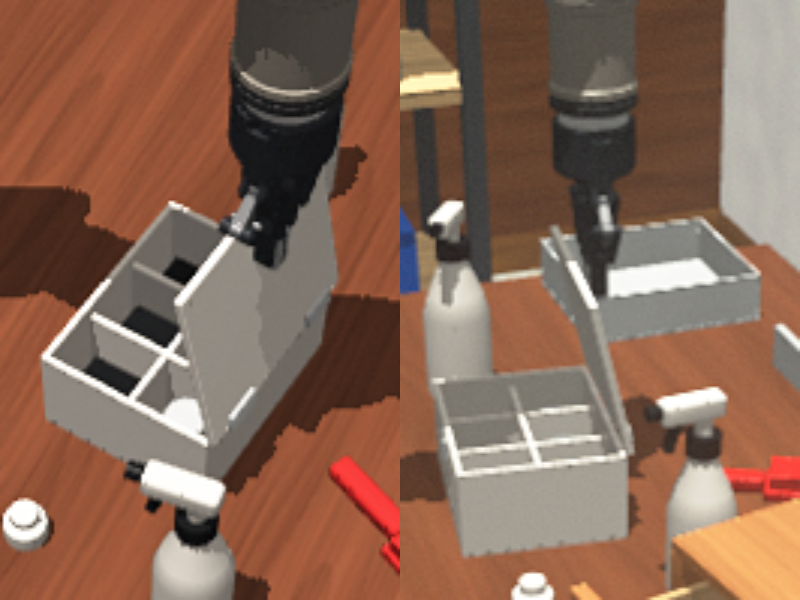

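Crop 4 shows the lid tilted to about 70–75° with the fingertips on its outer face, and the force is low. I'll continue the arc.

>>> carry_out(
  moves=[
    [-0.01, 0, 0.002, 0, 0],
    [-0.021, 0, 0.006, 0, 0],
    [-0.031, 0, 0.01, 0, 0],
    [-0.04, 0, 0.0155, 0, 0],
    [-0.049, 0, 0.021, 0, 0],
    [-0.058, 0, 0.028, 0, 0],
    [-0.066, 0, 0.036, 0, 0],
    [-0.073, 0, 0.044, 0, 0],
  ],
)

```text
clock: 5.1
tcp_pos: [0.5003, 0.2022, 0.3398]
orientation: [3.136, -0.187, -0.001]
contact_force: [-0.1, 0.5, 1.7]
grip_width: -0.0001
gripper_force: 0.9
```

>>> carry_out(
  moves=[
    [-0.006, 0, 0.008, 0, 0],
    [-0.01, 0, 0.016, 0, 0],
    [-0.014, 0, 0.023, 0, 0],
    [-0.017, 0, 0.029, 0, 0],
    [-0.019, 0, 0.035, 0, 0],
    [-0.021, 0, 0.04, 0, 0],
    [-0.022, 0, 0.045, 0, 0],
    [-0.023, 0, 0.049, 0, 0],
  ],
)

```text
clock: 5.9
tcp_pos: [0.4784, 0.2047, 0.2912]
orientation: [3.136, -0.187, -0.001]
contact_force: [-0.4, -0.1, 1.1]
grip_width: -0.0003
gripper_force: 0.6
```

>>> carry_out(
  moves=[
    [-0.001, 0, 0.003, 0, 0],
    [-0.001, 0, 0.006, 0, 0],
    [-0.001, 0, 0.008, 0, 0],
    [-0.001, 0, 0.01, 0, 0],
    [-0.001, 0, 0.012, 0, 0],
    [-0.001, 0, 0.014, 0, 0],
    [-0.001, 0, 0.016, 0, 0],
    [-0.001, 0, 0.017, 0, 0],
  ],
)

```text
clock: 6.7
tcp_pos: [0.4775, 0.2049, 0.2745]
orientation: [3.136, -0.187, -0.0]
contact_force: [-0.3, -0.2, 0.8]
grip_width: 0.0
gripper_force: 0.6
```

>>> carry_out(
  moves=[
    [0, 0, 0.0005, 0, 0],
    [0, 0, 0.001, 0, 0],
    [0, 0, 0.0015, 0, 0],
    [0, 0, 0.002, 0, 0],
    [0, 0, 0.0025, 0, 0],
    [0, 0, 0.003, 0, 0],
    [0, 0, 0.003, 0, 0],
    [0, 0, 0.003, 0, 0],
  ],
)

```text
clock: 7.5
tcp_pos: [0.4775, 0.2048, 0.272]
orientation: [-3.136, 0.187, -0.0]
contact_force: [-2.0, 0.1, 5.7]
grip_width: -0.0002
gripper_force: 2.7
```

>>> carry_out(
  moves=[
    [0, 0, 0.0005, 0, 0],
    [0, 0, 0.001, 0, 0],
    [0, 0, 0.0015, 0, 0],
    [0, 0, 0.002, 0, 0],
    [0, 0, 0.0025, 0, 0],
    [0, 0, 0.0025, 0, 0],
    [0, 0, 0.0025, 0, 0],
    [0, 0, 0.0025, 0, 0],
  ],
)

```text
clock: 8.3
tcp_pos: [0.4776, 0.2047, 0.2717]
orientation: [-3.135, 0.188, 0.001]
contact_force: [-11.0, -3.8, 30.7]
grip_width: 0.0002
gripper_force: 15.7
```

The lid has stopped against the rim, with force rising at a constant height. Next I lift and go over to the drawer.

>>> carry_out(
  moves=[
    [0, 0, -0.02, 0, 0],
    [0, 0, -0.06, 0, 0],
    [0, 0.04, -0.07, 0, 0],
    [0, 0.085, -0.07, -0.1, 0],
    [0, 0.13, -0.07, -0.2, 0],
    [0, 0.175, -0.07, -0.32, 0],
    [0, 0.22, -0.07, -0.32, 0],
    [0, 0.22, -0.07, -0.32, 0],
  ],
)

```text
clock: 9.1
tcp_pos: [0.4501, -0.0196, 0.3393]
orientation: [3.126, 0.3, -0.0]
contact_force: [-0.7, 0.6, -0.4]
grip_width: 0.0001
gripper_force: 0.0
```

```bash
python3 - <<'E'
from h import *
o,R=st()
a=snap('side','s5.png');b=snap('scene','s6.png')
cv2.imwrite('pics/c5.png',np.hstack([cv2.resize(b[110:260,290:390],(400,600)),cv2.resize(a[190:340,250:350],(400,600))])[:,:,::-1])
k=np.array([.437,-.2236]);c=np.array([.98,.199])
t=np.r_[k-.049*c,o['tcp_pos'][2]]
print(t,R.T@(t-o['tcp_pos']))
E
```

```text
t 9.1 tcp [ 0.4501 -0.0196  0.3393] F [-0.7  0.6 -0.4] yaw x 0.191
[ 0.38898    -0.233351    0.33929683] [-0.10065401  0.19826993  0.00035221]
```

View pics/c5.png

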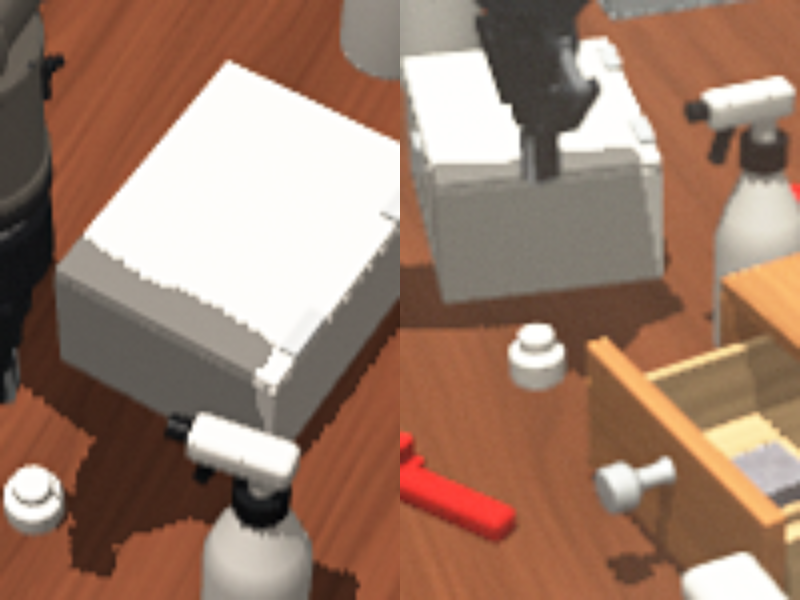

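Crop 5 shows the lid lying flat all along the rim, and the knob and drawer are unobstructed. I'll move in front of the knob and descend.

>>> carry_out(
  moves=[
    [-0.02, 0.035, 0, 0, 0],
    [-0.045, 0.075, 0, 0, 0],
    [-0.07, 0.115, 0, 0, 0],
    [-0.09, 0.155, 0, 0, 0],
    [-0.1, 0.195, 0, 0, 0],
    [-0.1, 0.198, 0.03, 0, 0],
    [-0.1, 0.198, 0.07, 0, 0],
    [-0.1, 0.198, 0.09, 0, 0],
  ],
)

```text
clock: 10.0
tcp_pos: [0.3933, -0.2261, 0.2468]
orientation: [-3.124, -0.318, 0.003]
contact_force: [-0.3, -0.4, 0.2]
grip_width: -0.0001
gripper_force: 0.0
```

>>> carry_out(
  moves=[
    [0, 0, 0.01, 0, 0],
    [0, 0, 0.018, 0, 0],
    [0, 0, 0.018, 0, 0],
    [0.008, 0, 0.018, 0, 0],
    [0.014, 0, 0.018, 0, 0],
    [0.018, 0, 0.018, 0, 0],
    [0.022, 0, 0.018, 0, 0],
    [0.022, 0, 0.018, 0, 0],
  ],
)

```text
clock: 10.8
tcp_pos: [0.415, -0.223, 0.2314]
orientation: [3.125, 0.316, 0.001]
contact_force: [0.2, 0.3, -1.0]
grip_width: 0.0002
gripper_force: 0.0
```

```bash
python3 - <<'E'
from h import *
o,R=st()
a=snap('side','s7.png');b=snap('scene','s8.png')
cv2.imwrite('pics/c6.png',np.hstack([cv2.resize(b[220:370,200:300],(400,600)),cv2.resize(a[240:390,250:350],(400,600))])[:,:,::-1])
E
```

```text
t 10.8 tcp [ 0.415  -0.223   0.2314] F [ 0.2  0.3 -1. ] yaw x 0.201
```

View pics/c6.png

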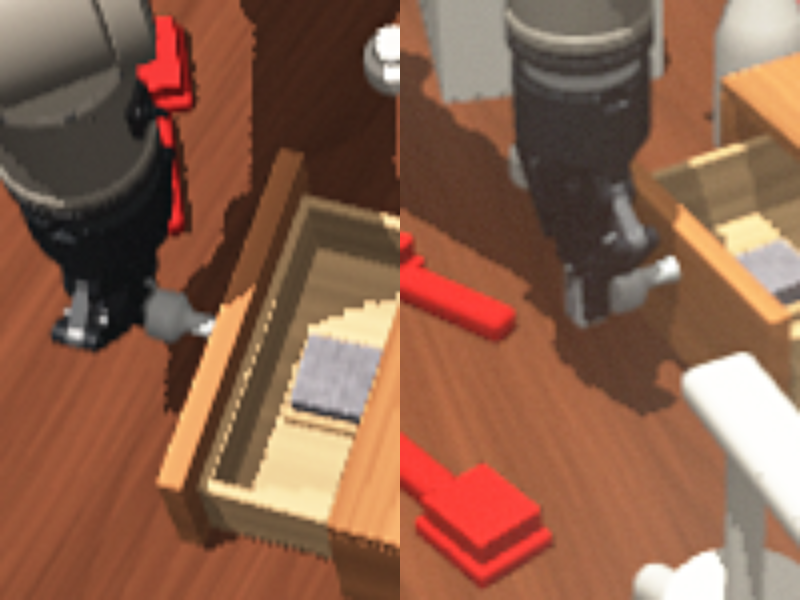

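Crop 6 shows the closed fingertips just in front of the knob head, at side (290,310). I'll push the drawer.

>>> carry_out(
  moves=[
    [0.003, 0.004, 0, 0, 0],
    [0.008, 0.004, 0, 0, 0],
    [0.014, 0.004, 0, 0, 0],
    [0.022, 0.004, 0, 0, 0],
    [0.03, 0.004, 0, 0, 0],
    [0.037, 0.004, 0, 0, 0],
    [0.044, 0.004, 0, 0, 0],
    [0.05, 0.004, 0, 0, 0],
  ],
)

```text
clock: 11.7
tcp_pos: [0.465, -0.217, 0.2312]
orientation: [3.125, 0.315, 0.0]
contact_force: [-2.2, -1.4, -1.3]
grip_width: -0.0002
gripper_force: 1.2
```

>>> carry_out(
  moves=[
    [0.003, 0, 0, 0, 0],
    [0.006, 0, 0, 0, 0],
    [0.009, 0, 0, 0, 0],
    [0.012, 0, 0, 0, 0],
    [0.014, 0, 0, 0, 0],
    [0.016, 0, 0, 0, 0],
    [0.018, 0, 0, 0, 0],
    [0.02, 0, 0, 0, 0],
  ],
)

```text
clock: 12.5
tcp_pos: [0.4839, -0.2132, 0.2313]
orientation: [3.126, 0.314, 0.0]
contact_force: [-0.9, -0.8, 0.9]
grip_width: 0.0002
gripper_force: 1.1
```

>>> carry_out(
  moves=[
    [0.0015, 0, 0, 0, 0],
    [0.003, 0, 0, 0, 0],
    [0.0045, 0, 0, 0, 0],
    [0.006, 0, 0, 0, 0],
    [0.007, 0, 0, 0, 0],
    [0.008, 0, 0, 0, 0],
    [0.009, 0, 0, 0, 0],
    [0.01, 0, 0, 0, 0],
  ],
)

```text
clock: 13.3
tcp_pos: [0.4937, -0.2111, 0.2312]
orientation: [-3.126, -0.315, -0.0]
contact_force: [-1.8, -1.1, 0.9]
grip_width: -0.0
gripper_force: 1.0
```

>>> carry_out(
  moves=[
    [0.0005, 0, 0, 0, 0],
    [0.001, 0, 0, 0, 0],
    [0.0015, 0, 0, 0, 0],
    [0.002, 0, 0, 0, 0],
    [0.0025, 0, 0, 0, 0],
    [0.003, 0, 0, 0, 0],
    [0.0035, 0, 0, 0, 0],
    [0.004, 0, 0, 0, 0],
  ],
)

```text
clock: 14.1
tcp_pos: [0.4952, -0.2111, 0.2309]
orientation: [-3.125, -0.312, 0.008]
contact_force: [-11.1, -2.2, 8.0]
grip_width: -0.0
gripper_force: 5.8
```

Force is rising at the expected end position. I'll press slightly more to confirm the stop.

>>> carry_out(
  moves=[
    [0.0003, 0, 0, 0, 0],
    [0.0006, 0, 0, 0, 0],
    [0.001, 0, 0, 0, 0],
    [0.0013, 0, 0, 0, 0],
    [0.0015, 0, 0, 0, 0],
    [0.0015, 0, 0, 0, 0],
    [0.0015, 0, 0, 0, 0],
    [0.0015, 0, 0, 0, 0],
  ],
)

```text
clock: 14.9
tcp_pos: [0.4956, -0.2111, 0.2308]
orientation: [-3.124, -0.311, 0.011]
contact_force: [-14.2, -3.8, 10.7]
grip_width: -0.0003
gripper_force: 7.2
```

>>> carry_out(
  moves=[
    [-0.003, 0, 0, 0, 0],
    [-0.01, 0, 0, 0, 0],
    [-0.025, 0, 0, 0, 0],
    [-0.045, 0, 0, 0, 0],
    [-0.065, 0, -0.01, 0, 0],
    [-0.065, 0, -0.05, 0, 0],
    [-0.065, 0, -0.09, 0, 0],
    [-0.065, 0, -0.12, 0, 0],
  ],
)

```text
clock: 15.7
tcp_pos: [0.4346, -0.2232, 0.3532]
orientation: [3.126, 0.314, 0.003]
contact_force: [1.3, 0.1, -0.1]
grip_width: -0.0001
gripper_force: 0.0
```

```bash
python3 - <<'E'
from h import *
o,R=st()
snap('side','s9.png');snap('scene','s10.png')
E
```

```text
t 15.7 tcp [ 0.4346 -0.2232  0.3532] F [ 1.3  0.1 -0.1] yaw x 0.2
```

View pics/s9.png

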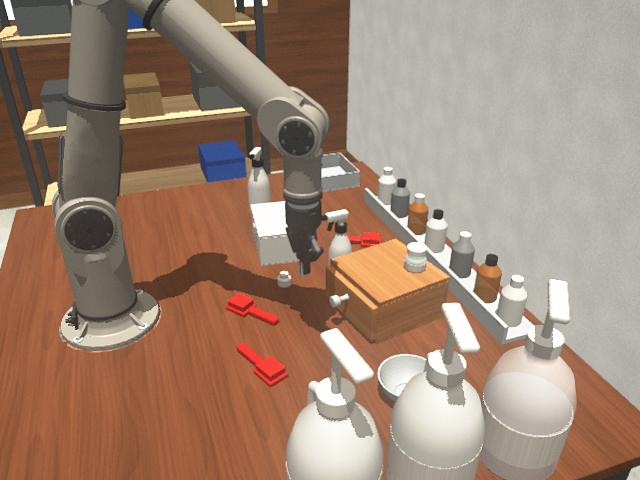

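View pics/s10.png

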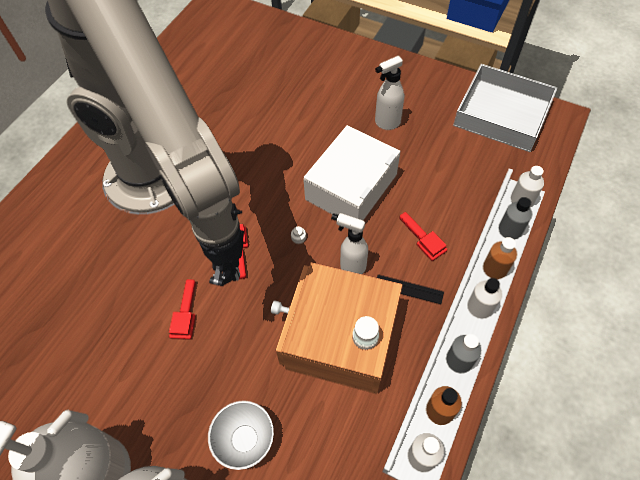

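The final side and scene views show the drawer flush (knob at scene (277,308)), the lid flat, and every object where it started. The drawer stayed still against 14 N, far above its 2 N friction, and it travelled 78 mm, as measured beforehand. The robot is clear of everything, so I'm handing in.

```bash
python3 -c "
from bench import r
print(r.hand_in())"
```

```text
the job is handed in; nothing more can be done
None
```

I pushed the drawer fully home and the lid fully shut with gentle fingertip pushes, saw nothing else move in the final views, and handed the job in at about 16 s; the hand-in gave no verdict.

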